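# Register a printing plate in its bed

### The arm

A 7-joint arm with a two-finger parallel gripper is mounted at the origin on the work surface; the furniture and walls round the work are solid. World frame = base frame: x ahead of the robot, y to its left, z up, the work surface at z = 0. Lengths are in mm, angles in rad, forces in N, time in s.
With the tool pointing down it reaches from about 425 to 925 mm from the base axis. Payload 6.8 kg.
Tool frame: the origin (TCP) lies between the finger pads; the fingertips stand 14 mm ahead of it and the grasp point (between the pads) lies 5 mm behind it; z points along the fingers, y is the line along which they close (so a half turn about z gives the same grasp; the last joint's range is limited). The gripper opens to 85 mm and grips with 20 to 120 N. Pads are 22 mm wide; open, the fingers measure 114 mm over their backs; the gripper's body (76 mm by 85 mm) begins 54 mm behind the grasp point. The pads swing forward as they close: fully open they stand 13 mm farther back than shut.
Start: joints at [1.045, 0.477, 0.022, 1.555, -0.011, 1.109, -0.083], TCP at [273.892, -616.953, 222.408] pointing down, gripper open.
Joint ranges: [-2.96, 2.96], [-0.34, 2.1], [-1.41, 1.46], [0.24, 2.44], [-1.37, 4.51], [0.17, 1.92], [-2.96, 2.96]. Speed limits (rad/s): [2.39, 2.39, 3.14, 3.14, 3.14, 3.14, 3.14].

### API

Orientations are given as [roll, pitch, yaw] about the fixed x, y, z axes, in that order (R = Rz(yaw) Ry(pitch) Rx(roll)).
In Python, from station import r, eyes, order gives the robot as it stands. The module is installed in compiled form; this text tells all that it offers.
- The arm moves only by the tool send_rows, never from a script. Its argument "motion" is a list that holds one entry, the list of rows, each a list of 4 numbers: the shift along the world's x, y, z in mm, then the turn about the world's z in rad. In form: [[[x, y, z, spin], ...]]. A call has 1 to 8 rows; each row is the pose to reach, as a shift and turn from the pose commanded when the call began; what a row does not reach only later rows make up. A row lasts 1/12 s, in which the tool goes at most 41.7 mm and 7.16 degrees, less where a joint would pass 70% of its speed; a pose out of reach is approached as far as the arm can. A call with a gripper value outside its range is refused whole. "gripper" is the opening, from 0 (shut) to 1 (fully open), set as the call begins (left out, the last holds). The fingers move at their own pace and stop on an object; "grip_force" is the grip in N (left out, the last holds). Time passes only in rows, so rows that repeat a pose let the fingers close. It gives the time, the measured TCP pose, the force, the opening and the grip force at its end, in the units of the state.
- r.get_state(): the state, without advancing time (a new reading comes with each control period).
- eyes.read_camera(name): name is "side" or "top"; returns the picture (420x560x3 uint8, red, green, blue); there is no depth.
- eyes.get_calibration(name): a dict with "fx", "fy", "cx", "cy" (pixels), "distortion" ([k1, k2, p1, p2, k3] as OpenCV has them; the pictures are not rectified), "origin" and "orientation" of the camera in the world. Camera axes: x right, y up, looking along -z (the intrinsics and any distortion apply to the point x, -y, -z); pixel columns grow to the right and rows downward; lengths in mm; the calibration is good to about 2 mm. A picture is of the moment at which its call begins. get_calibration takes no time and is no camera call.
- order.close_job(): hands the job in; it is judged then, once.
The state is a dict: "time_s": time; "qpos": joint angles; "joint_velocities": joint speeds; "effort": joint torques, N m; "tcp_pos": TCP position; "tcp_rot": TCP orientation; "wrist_force": force on the tool from outside, world axes, zero at the start; "torque": the same for the moment, N m; "width": finger opening in mm; "finger_force": force on a finger pad.
Only numpy, scipy, OpenCV 4.12 (cv2) and the standard library are available. Lean on these libraries where they do the work, as an engineer would, in place of code of your own. Each camera call takes 0.05 s, during which the arm holds its last target. There are 200 camera calls.

### The job

The printing plate lies loose and crooked on its bed. Take the push stick out of its stand and, touching the plate only with the stick, nudge the plate gently under the lip of the long rail until it lies flush and both spring catches on that side have snapped up behind it, then slide it along the rail to the end stop until the third catch has snapped up as well. Stand the stick back in its hole and leave everything else where it is.

Things in the scene. Friction and masses are not known exactly. Their poses are not given: they have to be found in the camera images.
- base: Grey machine base, 210 x 230 x 12 mm, fixed to the table, yaw varies; origin on the table, 5 mm to -x and -y of its middle. It carries the register frame: an aluminium bed with its top 22 mm above the table, a long rail along y on its +x side and an end stop along x on its +y side. Nominally the bed ends at x = -84 and y = -96 mm. The frame is parallel to the base, but shifted on it (see rail).
- rail (a point): Nominal foot of the long rail's square inner face (10 mm high, facing -x of the base), at bed height, 60 mm to +x and 15 mm to +y of the base's origin. Above it a 4 mm thick lip overhangs 5 mm; top 36 mm above the table. A micrometer screw shifts the whole frame (bed, rail, stop, catches) up to 10 mm either way in x; that setting is not measured and must be felt.
- stop (a point): Nominal foot of the end stop's square inner face (facing -y of the base, same section and lip as the rail), at bed height, 15 mm to +x and 75 mm to +y of the base's origin. A second micrometer screw shifts the whole frame up to 10 mm either way in y, not measured either. A home plate is thus nominally centred at x = 15, y = 15 mm in the base's axes, give or take the shifts.
- plate: Ground steel printing plate, 90 (its x) x 120 (its y) x 8 mm, 0.44 to 0.66 kg, two drop outlines etched on top, loose on the bed; origin at the centre of its underside. It starts 16 to 26 mm short of rail and stop, up to 0.1 rad askew, over all three catches. It slides at some 1 to 3 N; a push over 16 N bruises its edge. Home: +x edge flush to the rail, +y edge flush to the stop.
- stick: Push stick, upright in its stand, 88 mm long, 60 g; origin at the centre of the tip face (its lower end), z up along the stick. White rounded tip and steel shaft 10 mm in diameter, 36 mm long; steel collar 24 mm in diameter from 36 to 41 mm; black square handle 16 x 16 mm from 41 to 85 mm, its sides along the stick's x and y.
- stand: Grey block 56 x 56 mm, 48 mm high, on a dark foot 80 x 66 x 8 mm, fixed to the table on the left or the right of the bed; origin on the table under its middle. A plain hole 14 mm wide, with a 3 mm countersink and 40 mm deep, goes down its middle; the stick's collar rests on the block's top, so a stowed stick's tip is 12 mm above the table.
- catch_1 (a joint): Brass spring catch in the bed, 12 mm along the plate's edge, 8 mm outwards, nominally at x = -35.4, y = -27 mm in the base's axes (it shifts with the frame). 0 = up (5 mm proud of the bed), 0.005 = pressed flush by the plate over it (m); spring about 0.3 N. Snaps up behind the plate's near long edge once that is clear, within 1.4 mm of the rail.
- catch_2 (a joint): The same, nominally at x = -35.4, y = +33 mm. Between catches 1 and 2 a 48 mm gap leaves room for the stick.
- catch_3 (a joint): The same catch behind the plate's -y edge, 12 mm along x and 8 mm along y, nominally centred at x = -12 mm, y = -50.4 mm. Leaves at most 1.4 mm between plate and end stop.
- label_roll: Bystander: white roll of labels, 66 mm across, 52 mm high, on the side of the bed opposite the stand; origin under its middle.
- stamp: Bystander: black date stamp with a red handle, 36 x 62 x 91 mm; origin under its middle.
- weight_big: Bystander: metal check weight with a knob, 47 mm across, 60 mm high; origin under its middle.
Things that resemble listed ones, but are neither listed nor needed, are in the scene too. Several things have the shape of the plate; the one meant has the colours described above.

How it is judged (in metres and radians):
On the way, in this order (a step that is already met when the one before it is completed fails the run):
1. the push stick is out of its stand (height (world z) of stick above 0.055 m), for 0.1 s.
2. the plate is flush under the long rail, both catches on that side up behind it (value of joint each of catch_1, catch_2 below 0.0012 m and angle between the x axis of plate and the x axis of base, either way round below 0.03 rad and x of plate in the frame of base between 0.003 and 0.027 m), for 0.2 s.
3. the plate is home against the end stop too, the third catch up (all of step 2 and value of joint catch_3 below 0.0012 m and y of plate in the frame of base between 0.003 and 0.027 m), for 0.2 s.
At the end, for the whole second after the job is handed in: All three catches are up (within 1.2 mm) behind the plate, which lies flat within 12 mm of nominal home and within 0.03 rad of the rail; the stick stands in its stand's hole, collar down (tip within 16 mm of the table, 6 mm of the hole's axis, tilt under 0.15 rad), let go and at rest (all of step 3 and angle between plate's own z axis and vertical below 0.05 rad and horizontal distance between stick and stand below 0.006 m and z of stick in the frame of stand below 0.016 m and angle between stick's own z axis and vertical below 0.15 rad and linear speed of stick below 0.02 m/s and linear speed of plate below 0.01 m/s and contact force between the arm and stick below 0.05 N); the robot touches nothing.
It fails at once if the stick pushes the plate with more than 16 N (contact force between stick and plate above 16 N).
It fails at once if the robot itself touches the plate (contact force between any of the fingers, the arm and plate above 0.3 N).
It fails at once if the plate is tipped up (angle between plate's own z axis and vertical above 0.12 rad).
It fails at once if the label roll, the date stamp or the check weight is shifted (distance of any of label_roll, stamp, weight_big from where it was at the start of the episode above 0.015 m).
It also fails if it takes over 64 s, if anything falls off the work surface, if the arm or the gripper's body presses on something with over 40 N, if the wrist force passes 120 N, or if a joint passes its speed limit or range.

## Working session

There is one attempt and no reset: what is moved stays moved. The work goes in short steps, Python scripts to look and compute and a tool call to move; the robot and the scene stay as the last step left them, time stands still between calls to the robot, and variables do not carry over. Pictures are saved under pics/ and viewed, at most 10 in all, crops included, and the job is handed in when it is done.

Besides the shell and the picture viewer there is one more tool, called after "Call:" as a command line: name --argument value ..., lists and objects as JSON in quotes. send_rows: Moves the arm, as the interface text tells. Its arguments: {"type":"object","properties":{"motion":{"type":"array","items":{"type":"array","items":{"type":"array","items":{"type":"number"}}}},"gripper":{"type":"number"},"grip_force":{"type":"number"}},"required":["motion"]}

```bash
mkdir -p pics; cat > h.py <<'E'
import numpy as np, cv2
from station import r, eyes, order
from scipy.spatial.transform import Rotation as R
def ray(name,px):
    c=eyes.get_calibration(name)
    K=np.array([[c['fx'],0,c['cx']],[0,c['fy'],c['cy']],[0,0,1.]])
    p=cv2.undistortPoints(np.array(px,float).reshape(-1,1,2),K,np.array(c['distortion'],float)).reshape(-1,2)
    o=c['orientation']; o=np.array(o,float)
    M=o if o.shape==(3,3) else R.from_euler('xyz',o).as_matrix()
    d=np.c_[p[:,0],-p[:,1],-np.ones(len(p))]@M.T
    return np.array(c['origin'],float),d
def onz(name,px,z):
    o,d=ray(name,px); return o+d*((z-o[2])/d[:,2])[:,None]
def proj(name,P):
    c=eyes.get_calibration(name)
    K=np.array([[c['fx'],0,c['cx']],[0,c['fy'],c['cy']],[0,0,1.]])
    o=np.array(c['orientation'],float); M=o if o.shape==(3,3) else R.from_euler('xyz',o).as_matrix()
    q=(np.array(P,float).reshape(-1,3)-np.array(c['origin']))@M*[1,-1,-1]
    return cv2.projectPoints(q.reshape(-1,1,3),np.zeros(3),np.zeros(3),K,np.array(c['distortion'],float))[0].reshape(-1,2)
def two(pa,pb):
    o1,d1=ray('top',pa);o2,d2=ray('side',pb);d1=d1[0];d2=d2[0]
    s=np.linalg.lstsq(np.c_[d1,-d2],o2-o1,rcond=None)[0]
    a=o1+s[0]*d1;b=o2+s[1]*d2;return (a+b)/2,np.linalg.norm(a-b)
E
python3 - <<'E'
from h import *
for n in('top','side'):
    im=eyes.read_camera(n); np.save(f'pics/{n}0.npy',im); print(eyes.get_calibration(n))
    cv2.imwrite(f'pics/{n}0.png',cv2.resize(im[:,:,::-1],(784,588)))
print(r.get_state())
E
```

```text
{'fx': 451.4993891076302, 'fy': 451.4993891076302, 'cx': 274.64526941538827, 'cy': 200.91594257600968, 'distortion': array([-0.14038058,  0.        ,  0.        ,  0.        ,  0.        ]), 'origin': array([ 277.88922378,  149.38719441, 1216.33518467]), 'orientation': array([ 0.24778525, -0.00395017, -1.98683427])}
{'fx': 442.42485353716086, 'fy': 442.42485353716086, 'cx': 288.62233412773315, 'cy': 202.41377110019968, 'distortion': array([-0.03000815,  0.        ,  0.        ,  0.        ,  0.        ]), 'origin': array([  3.20979556, 848.84513845, 669.46336144]), 'orientation': array([ 1.00808593,  0.02530183, -2.58021124])}
{'time_s': 0.1, 'qpos': array([ 1.04487707,  0.47769105,  0.02230728,  1.55630991, -0.01153909,
        1.10932749, -0.0831193 ]), 'joint_velocities': array([ 0.00179316, -0.00153636, -0.00054665, -0.00227783,  0.00102934,
        0.00062772,  0.00102372]), 'effort': array([ 3.10364587e-03, -5.97758460e+01,  1.61282770e+00, -2.81954098e+01,
        1.27027952e-02,  4.99936737e-03, -3.21406458e-05]), 'tcp_pos': array([ 273.69726605, -616.43431222,  221.55797195]), 'tcp_rot': array([-3.13998450e+00,  6.46205488e-05,  4.17834474e-01]), 'wrist_force': array([-0.5069694 , -0.05752291,  0.37595486]), 'torque': array([-0.03949814, -0.03406814, -0.0178854 ]), 'finger_force': 0.0, 'width': 85.22778694594811}
```

View pics/top0.png

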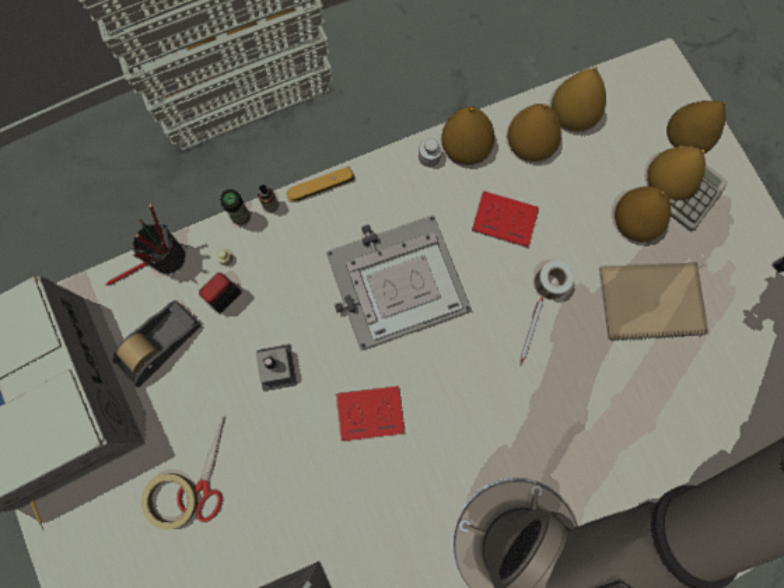

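View pics/side0.png

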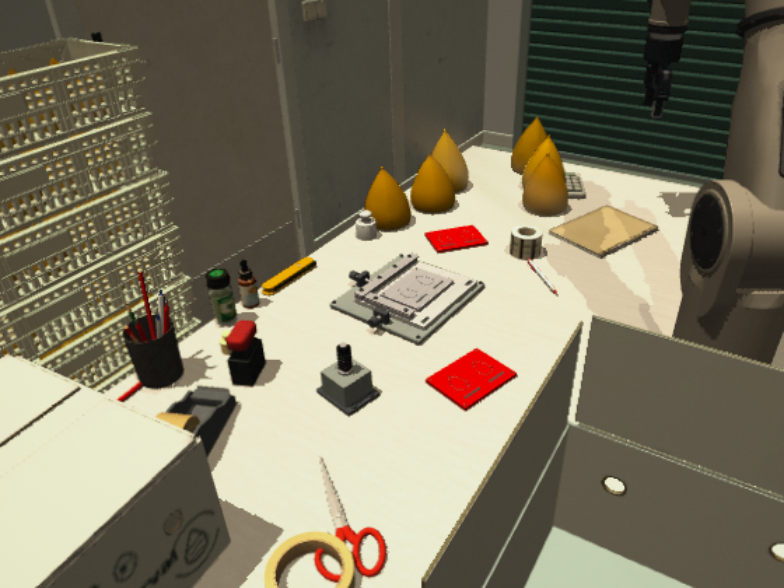

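The pictures show the bed at about (398,283) in the top view (scaled by 1.4), with the steel plate with two drop outlines on it. The two red plates at (505,218) and (370,413) are lookalikes. The stick is in its stand at (272,365), the label roll at (555,280), the stamp at (220,292) and the weight at (430,152). The plate I want is the grey one on the bed; I'll check it in a close crop.

```bash
python3 - <<'E'
from h import *
t=np.load('pics/top0.npy')[:,:,::-1]; s=np.load('pics/side0.npy')[:,:,::-1]
a=cv2.resize(t[145:285,170:345],None,fx=4.5,fy=4.5,interpolation=cv2.INTER_CUBIC)
print(a.shape)
cv2.imwrite('pics/cropt.png',a[:600,:800])
b=cv2.resize(s[175:300,220:355],None,fx=4.7,fy=4.7,interpolation=cv2.INTER_CUBIC)
cv2.imwrite('pics/crops.png',b[:600,:800])
px=np.array([[328,250],[432,217],[470,310],[364,347]])/1.4
P=onz('top',px,12);print(P); print([np.linalg.norm(P[i]-P[i-1]) for i in range(4)])
print(onz('top',[[270/1.4,358/1.4]],88))
E
```

```text
(630, 788, 3)
[[ 658.86170277   98.94379067   12.        ]
 [ 638.59096189 -120.20603901   12.        ]
 [ 434.61896209 -107.29226513   12.        ]
 [ 451.59557121  110.42741856   12.        ]]
[np.float64(207.58401431505692), np.float64(220.08532614693473), np.float64(204.38038619077122), np.float64(218.3805529965453)]
[[490.08686105 275.70865343  88.        ]]
```

View pics/cropt.png

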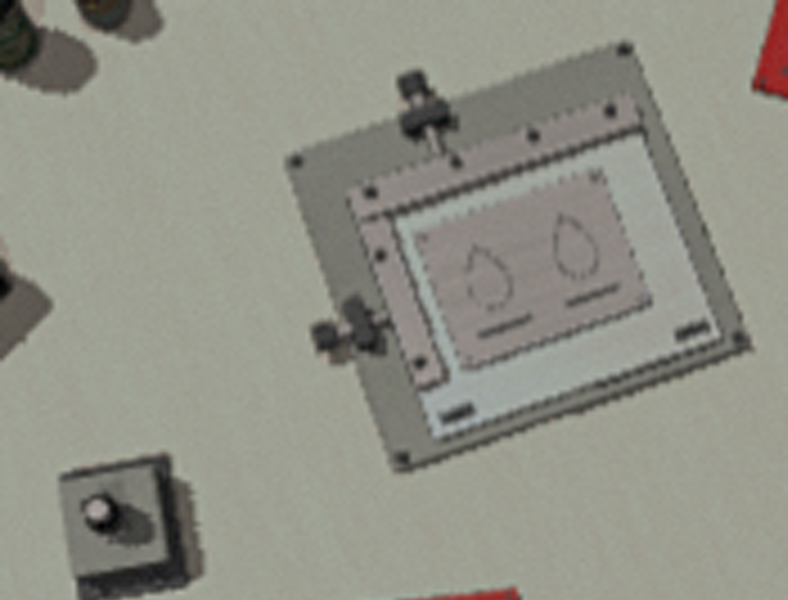

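View pics/crops.png

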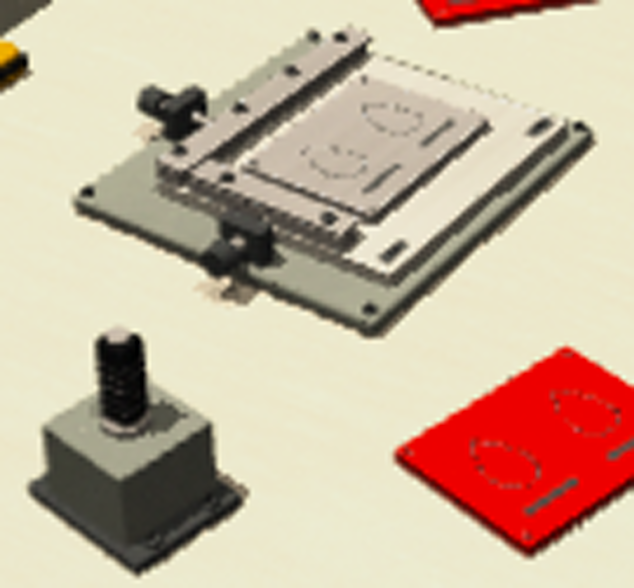

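The crops confirm the choice. The grey plate with drops sits on the bed, with corners at top-crop pixels (415,230), (600,170), (652,298) and (463,368). The rail lip edge runs (378,215)–(640,132) and the stop lip edge (397,215)–(447,378). The stick's top is at (98,512) in the top crop and (118,335) in the side crop.

```bash
python3 - <<'E'
from h import *
f=lambda a:(np.array(a)+.5)/4.5-.5+[170,145]
g=lambda a:(np.array(a)+.5)/4.7-.5+[220,175]
def show(n,px,z):
    P=onz('top',f(px),z)[:,:2]; print(n,P.round(1).tolist()); return P
def yaw(P,i,j): d=P[j]-P[i]; return np.arctan2(d[1],d[0])
b=show('base',[[288,163],[627,42],[745,335],[394,458]],12)
print('yaw y edges',yaw(b,1,0)-np.pi/2,yaw(b,2,3)-np.pi/2,'x',yaw(b,3,0),yaw(b,2,1))
p=show('plate',[[415,230],[600,170],[652,298],[463,368]],30)
print('ctr',p.mean(0),yaw(p,1,0)-np.pi/2,yaw(p,2,3)-np.pi/2,yaw(p,3,0),yaw(p,2,1),[np.linalg.norm(p[i]-p[i-1]) for i in range(4)])
ra=show('rail',[[378,215],[640,132]],36);print(yaw(ra,1,0)-np.pi/2)
st=show('stop',[[397,215],[447,378]],36);print(yaw(st,1,0))
bl=show('block',[[60,478],[155,460],[168,565],[75,580]],48);print(bl.mean(0),yaw(bl,1,0)-np.pi/2,yaw(bl,2,3)-np.pi/2)
show('stick',[[98,510]],88)
print(two(f([[98,510]]),g([[119,335]])))
w=np.mean([yaw(b,1,0)-np.pi/2,yaw(b,3,0),yaw(b,2,1),yaw(ra,1,0)-np.pi/2]);print(w)
c,s=np.cos(w),np.sin(w);Rm=np.array([[c,-s],[s,c]])
o=b.mean(0)-Rm@[5,5];print('origin',o)
for n,q in(('plate',p),('pc',p.mean(0)),('rail',ra),('stop',st)): print(n,((q-o)@Rm).round(1).tolist())
# side-view check of the base corners/plate
E
```

```text
base [[653.5, 103.2], [641.0, -122.5], [441.2, -108.8], [458.3, 115.8]]
yaw y edges -0.05528587522089867 -0.07605361261160537 x -0.06458911441702647 -0.06863254102889103
plate [[577.9, 49.8], [567.2, -68.4], [481.9, -63.5], [488.6, 57.4]]
ctr [528.8761191   -6.15401692] -0.090503036567253 -0.055367823088096735 -0.0854719238127089 -0.05719298438497007 [np.float64(89.62970339690096), np.float64(118.64588063367599), np.float64(85.4214442651431), np.float64(121.11456125539921)]
rail [[593.9, 67.0], [577.8, -99.7]]
-0.09637029976298805
stop [[589.3, 56.5], [485.8, 69.0]]
-0.11996966522212707
block [[519.9, 299.5], [507.6, 244.5], [448.1, 260.4], [461.4, 313.0]]
[484.24852833 279.36608537] -0.22167958585417025 -0.2486330296284649
stick [[486.3, 281.2]]
(array([485.23105783, 280.48022798,  98.35886907]), np.float64(1.8576734205736185))
-0.07121945760745106
origin [543.17918958  -7.70579082]
plate [[30.5, 59.8], [28.2, -58.8], [-57.2, -60.0], [-59.1, 61.1]]
pc [-14.4, 0.5]
rail [[45.3, 78.1], [41.1, -89.3]]
stop [[41.4, 67.3], [-62.7, 72.4]]
```

Call:
send_rows --motion '[[[25,31,0,-0.04],[50,62,0,-0.08],[75,93,0,-0.12],[100,124,0,-0.16],[125,155,0,-0.2],[150,186,0,-0.24],[175,217,0,-0.27],[200,248,0,-0.3]]]' --gripper 0.5

```text
time_s: 0.77
tcp_pos: [474.5, -367.1, 222.1]
tcp_rot: [-3.141, 0.001, 0.116]
wrist_force: [0.2, -0.6, -0.4]
width: 42.4
finger_force: 0.0
```

Call:
send_rows --motion '[[[7,38,0,-0.03],[14,76,0,-0.06],[21,115,0,-0.09],[28,154,0,-0.12],[35,192,0,-0.15],[42,230,0,-0.17],[49,269,0,-0.19],[56,308,0,-0.2]]]'

```text
time_s: 1.43
tcp_pos: [529.6, -59.2, 222.3]
tcp_rot: [3.141, 0.0, -0.083]
wrist_force: [0.2, -0.2, -0.0]
width: 42.8
finger_force: 0.0
```

Call:
send_rows --motion '[[[-4,35,0,-0.03],[-8,70,0,-0.06],[-12,105,0,-0.09],[-16,140,0,-0.12],[-20,175,0,-0.15],[-24,210,0,-0.15],[-30,250,0,-0.15],[-30,250,0,-0.15]]]'

```text
time_s: 2.1
tcp_pos: [497.3, 198.4, 222.6]
tcp_rot: [-3.137, 0.002, -0.221]
wrist_force: [-0.1, 1.0, -0.0]
width: 42.7
finger_force: 0.0
```

```bash
python3 - <<'E'
from h import *
s=r.get_state();print({k:np.round(s[k],3) for k in('time_s','tcp_pos','tcp_rot','qpos','wrist_force','width')})
f=lambda a:(np.array(a))/1.4
print('stamp',onz('top',f([[215,290]]),90),'roll',onz('top',f([[553,278]]),52))
E
```

```text
{'time_s': np.float64(2.1), 'tcp_pos': array([497.288, 198.428, 222.571]), 'tcp_rot': array([-3.137e+00,  2.000e-03, -2.210e-01]), 'qpos': array([-0.257,  0.264, -0.281,  1.874,  0.08 ,  1.013, -2.363]), 'wrist_force': array([-0.062,  0.976, -0.001]), 'width': np.float64(42.674)}
stamp [[647.88044683 323.63384607  90.        ]] roll [[ 420.68306176 -273.20578936   52.        ]]
```

Call:
send_rows --motion '[[[-3,28,0,0],[-8,56,0,0],[-12,82,0,0],[-12,82,-35,0],[-12,82,-65,0],[-12,82,-80,0],[-12,82,-80,0],[-12,82,-80,0]]]'

```text
time_s: 2.77
tcp_pos: [487.4, 270.6, 141.8]
tcp_rot: [3.14, 0.002, -0.232]
wrist_force: [0.0, -0.3, 0.3]
width: 42.9
finger_force: 0.0
```

```bash
python3 - <<'E'
from h import *
s=r.get_state();print({k:np.round(s[k],3) for k in('time_s','tcp_pos','tcp_rot','qpos','wrist_force','width')})
im=eyes.read_camera('side')
P=proj('side',[[485,280,60]])[0].astype(int);print(P)
c=im[P[1]-85:P[1]+50,P[0]-70:P[0]+70,::-1]
cv2.imwrite('pics/g1.png',cv2.resize(c,None,fx=4,fy=4,interpolation=cv2.INTER_CUBIC))
E
```

```text
{'time_s': np.float64(2.767), 'tcp_pos': array([487.416, 270.573, 141.825]), 'tcp_rot': array([ 3.14e+00,  2.00e-03, -2.32e-01]), 'qpos': array([-0.383,  0.396, -0.294,  1.899,  0.147,  0.87 , -2.554]), 'wrist_force': array([ 0.028, -0.34 ,  0.307]), 'width': np.float64(42.871)}
[246 260]
```

View pics/g1.png

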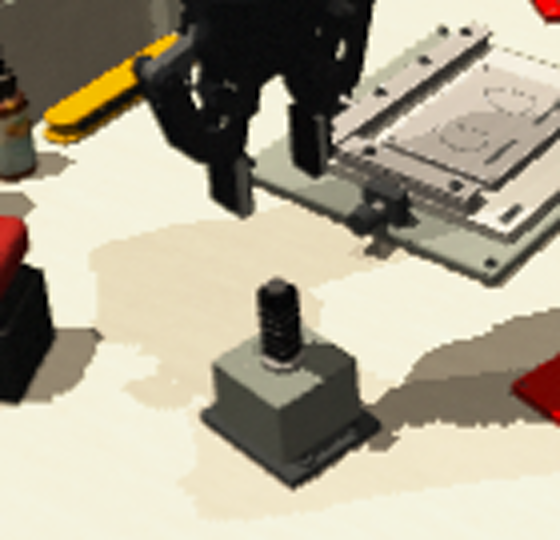

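The side crop shows the open fingers above and short of the stick: fingertips at (230,205) and (308,165), stick top at (278,285). I still need +10 mm in y, then straight down.

Call:
send_rows --motion '[[[-2,10,0,0],[-2,10,-15,0],[-2,10,-35,0],[-2,10,-55,0],[-2,10,-70,0],[-2,10,-70,0],[-2,10,-70,0]]]'

```text
time_s: 3.4
tcp_pos: [486.1, 281.9, 73.2]
tcp_rot: [-3.141, -0.0, -0.232]
wrist_force: [0.3, 0.6, 0.7]
width: 42.6
finger_force: 0.0
```

Call:
send_rows --motion '[[[0,0,0,0],[0,0,0,0],[0,0,0,0],[0,0,0,0],[0,0,0,0],[0,0,0,0]]]' --gripper 0.05 --grip_force 100

```text
time_s: 3.9
tcp_pos: [487.0, 281.8, 74.3]
tcp_rot: [-3.139, -0.002, -0.232]
wrist_force: [-0.4, -0.5, 6.5]
width: 13.0
finger_force: 97.5
```

```bash
python3 - <<'E'
from h import *
s=r.get_state();print({k:np.round(s[k],3) for k in('time_s','tcp_pos','tcp_rot','qpos','wrist_force','torque','finger_force','width')})
E
```

```text
{'time_s': np.float64(3.9), 'tcp_pos': array([487.018, 281.834,  74.304]), 'tcp_rot': array([-3.139e+00, -2.000e-03, -2.320e-01]), 'qpos': array([-0.42 ,  0.494, -0.275,  1.936,  0.194,  0.734, -2.611]), 'wrist_force': array([-0.423, -0.469,  6.468]), 'torque': array([-0.095,  0.174, -0.06 ]), 'finger_force': np.float64(97.542), 'width': np.float64(13.005)}
```

Call:
send_rows --motion '[[[0,0,10,0],[0,0,25,0],[0,0,45,0],[0,0,65,0],[0,0,65,0]]]'

```text
time_s: 4.32
tcp_pos: [488.2, 282.8, 142.4]
tcp_rot: [-3.136, -0.005, -0.232]
wrist_force: [0.5, 1.7, 0.0]
width: 13.0
finger_force: 97.9
```

```bash
python3 - <<'E'
from h import *
s=r.get_state();print({k:np.round(s[k],3) for k in('time_s','tcp_pos','tcp_rot','wrist_force','torque','finger_force','width')})
im=eyes.read_camera('side')
P=proj('side',[[485,280,100]])[0].astype(int);print(P)
c=im[P[1]-65:P[1]+65,P[0]-70:P[0]+70,::-1]
cv2.imwrite('pics/g2.png',cv2.resize(c,None,fx=4.5,fy=4.5,interpolation=cv2.INTER_CUBIC))
E
```

```text
{'time_s': np.float64(4.317), 'tcp_pos': array([488.202, 282.753, 142.369]), 'tcp_rot': array([-3.136, -0.005, -0.232]), 'wrist_force': array([0.524, 1.653, 0.04 ]), 'torque': array([ 0.049, -0.096,  0.009]), 'finger_force': np.float64(97.884), 'width': np.float64(13.028)}
[245 245]
```

View pics/g2.png

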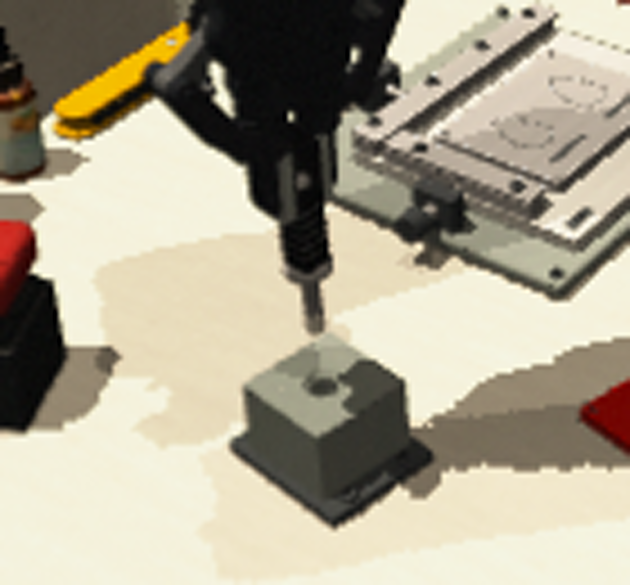

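The stick is out of the hole. It hangs from the fingers with its tip at crop pixel (316,330), the collar at (307,272) and the hole at (322,385). Next I compute tip position and tilt.

```bash
python3 - <<'E'
from h import *
g=lambda a:(np.array(a)+.5)/4.5-.5+[175,180]
for z in(75,80,85): print(proj('side',[[488,282.8,z],[488,282.8,z+38],[488,282.8,z+45]]).round(1).tolist())
print(g([[316,330],[307,272],[302,215]]))
print('hole',onz('side',g([[322,384]]),48))
E
```

```text
[[244.5, 254.8], [243.1, 240.6], [242.8, 237.9]]
[[244.3, 253.0], [242.9, 238.6], [242.6, 235.9]]
[[244.1, 251.1], [242.7, 236.7], [242.4, 234.0]]
[[244.83333333 252.94444444]
 [242.83333333 240.05555556]
 [241.72222222 227.38888889]]
hole [[486.02302828 283.06831188  48.        ]]
```

Call:
send_rows --motion '[[[-2,-30,0,0],[-5,-65,0,0],[-8,-103,0,0],[-11,-141,0,0],[-14,-179,0,0],[-17,-217,0,0],[-20,-252,0,0],[-22,-283,0,0]]]'

```text
time_s: 5.03
tcp_pos: [462.6, -4.6, 137.1]
tcp_rot: [3.141, 0.001, -0.234]
wrist_force: [-0.2, 0.1, -0.2]
width: 13.2
finger_force: 97.9
```

Call:
send_rows --motion '[[[0,0,0,0],[0,0,-15,0],[0,0,-35,0],[0,0,-45,0],[0,0,-45,0],[0,0,-45,0],[0,0,-45,0]]]'

```text
time_s: 5.62
tcp_pos: [464.3, -1.6, 92.9]
tcp_rot: [-3.141, -0.0, -0.232]
wrist_force: [0.2, -0.4, -0.3]
width: 13.5
finger_force: 97.9
```

```bash
python3 - <<'E'
from h import *
s=r.get_state();print({k:np.round(s[k],3) for k in('time_s','tcp_pos','tcp_rot','wrist_force','torque','width')})
im=eyes.read_camera('side')
P=proj('side',[[500,0,30]])[0].astype(int);print(P)
c=im[P[1]-65:P[1]+65,P[0]-75:P[0]+75,::-1]
cv2.imwrite('pics/g3.png',cv2.resize(c,None,fx=4.5,fy=4.5,interpolation=cv2.INTER_CUBIC))
E
```

```text
{'time_s': np.float64(5.617), 'tcp_pos': array([464.275,  -1.64 ,  92.91 ]), 'tcp_rot': array([-3.141, -0.   , -0.232]), 'wrist_force': array([ 0.182, -0.361, -0.288]), 'torque': array([ 0.004, -0.038,  0.026]), 'width': np.float64(13.537)}
[306 208]
```

View pics/g3.png

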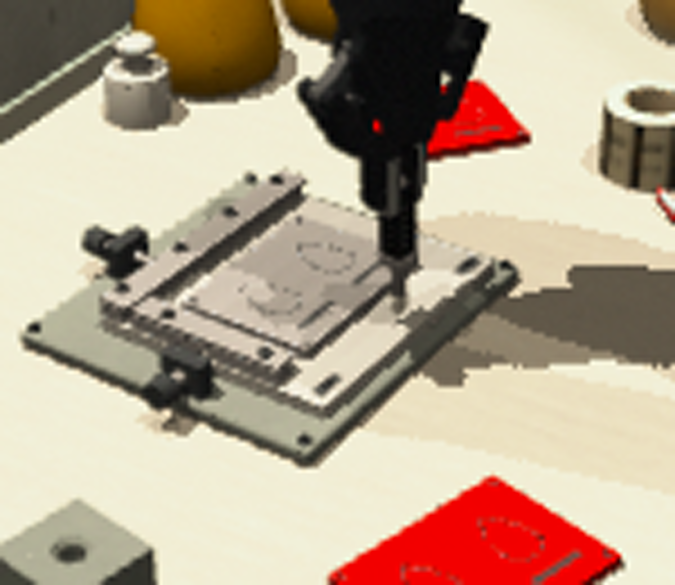

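The tip is at crop (402,318), above the bed just outside the plate's near edge (edge at about (385,290)) and between the catches. I'll lower it and approach slowly.

Call:
send_rows --motion '[[[0,1.5,-4,0],[0,1.5,-6,0],[3,1.3,-6,0],[6,1,-6,0],[8,0.9,-6,0],[10,0.8,-6,0],[12,0.6,-6,0],[14,0.5,-6,0]]]'

```text
time_s: 6.33
tcp_pos: [478.2, -1.5, 86.4]
tcp_rot: [3.142, -0.0, -0.232]
wrist_force: [0.4, -0.4, -0.1]
width: 13.2
finger_force: 97.9
```

Call:
send_rows --motion '[[[1.5,-0.1,0,0],[3,-0.2,0,0],[4.5,-0.3,0,0],[6,-0.5,0,0],[7.5,-0.6,0,0],[9,-0.7,0,0]]]'

```text
time_s: 6.83
tcp_pos: [485.7, -2.2, 86.0]
tcp_rot: [3.141, 0.002, -0.232]
wrist_force: [-3.3, 1.6, 1.6]
width: 13.1
finger_force: 98.1
```

Call:
send_rows --motion '[[[1.2,-0.1,0,0],[2.4,-0.2,0,0],[3.6,-0.3,0,0],[4.8,-0.4,0,0],[6,-0.4,0,0]]]'

```text
time_s: 7.25
tcp_pos: [493.0, -2.6, 86.3]
tcp_rot: [3.142, 0.0, -0.232]
wrist_force: [-2.0, 0.9, -1.1]
width: 13.1
finger_force: 97.9
```

Call:
send_rows --motion '[[[1,-0.1,0,0],[2,-0.2,0,0],[3,-0.2,0,0]]]'

```text
time_s: 7.5
tcp_pos: [496.0, -2.8, 86.4]
tcp_rot: [3.142, 0.0, -0.232]
wrist_force: [-2.4, 0.4, -1.3]
width: 13.0
finger_force: 97.9
```

Still sliding at about 2 N. I'll continue in small steps.

Call:
send_rows --motion '[[[1,-0.1,0,0],[2,-0.2,0,0]]]'

```text
time_s: 7.67
tcp_pos: [498.0, -3.0, 86.4]
tcp_rot: [-3.142, -0.0, -0.232]
wrist_force: [-1.7, -0.4, -1.1]
width: 12.8
finger_force: 97.8
```

Call:
send_rows --motion '[[[0.8,-0.1,0,0],[1.5,-0.1,0,0]]]'

```text
time_s: 7.83
tcp_pos: [499.5, -3.1, 86.4]
tcp_rot: [3.142, -0.0, -0.232]
wrist_force: [-2.4, 1.1, -1.7]
width: 13.1
finger_force: 97.9
```

Call:
send_rows --motion '[[[0.8,-0.1,0,0],[1.5,-0.1,0,0]]]'

```text
time_s: 8.0
tcp_pos: [500.9, -3.1, 86.4]
tcp_rot: [3.142, 0.0, -0.232]
wrist_force: [-2.6, -0.2, -1.1]
width: 13.5
finger_force: 97.9
```

Call:
send_rows --motion '[[[0.8,-0.1,0,0],[1.5,-0.1,0,0]]]'

```text
time_s: 8.17
tcp_pos: [502.5, -3.3, 86.4]
tcp_rot: [3.142, -0.0, -0.232]
wrist_force: [-1.4, 0.9, -1.6]
width: 13.0
finger_force: 97.9
```

```bash
python3 - <<'E'
from h import *
im=eyes.read_camera('side');np.save('pics/s4.npy',im)
c=im[145:260,235:375,::-1]
cv2.imwrite('pics/g4.png',cv2.resize(c,None,fx=5,fy=5,interpolation=cv2.INTER_CUBIC))
E
```

```text
(no output)
```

View pics/g4.png

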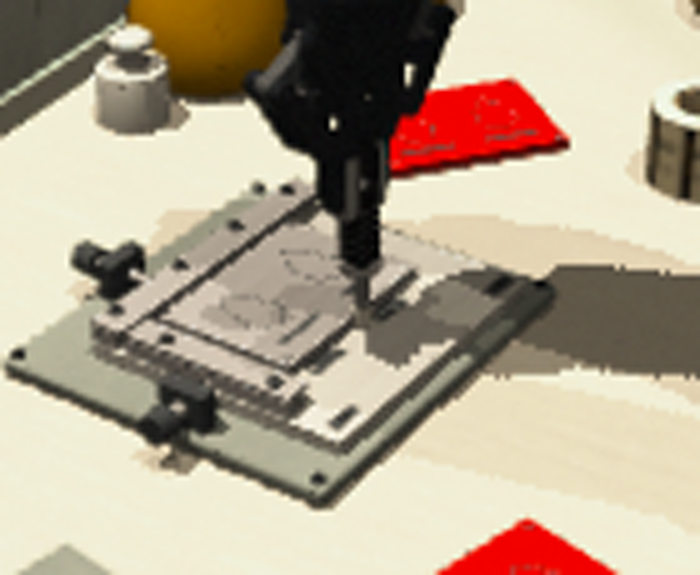

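The plate is almost at the rail: its corner is at crop (165,320), near the lip. Catch_2 shows at (325,360) and catch_1 at (385,312), on either side of the stick tip at (362,315). I'll keep pushing in fine steps.

Call:
send_rows --motion '[[[0.7,-0.1,0,0],[1.4,-0.1,0,0]]]'

```text
time_s: 8.38
tcp_pos: [503.7, -3.3, 86.4]
tcp_rot: [3.141, 0.0, -0.232]
wrist_force: [-2.0, 1.1, -0.3]
width: 13.2
finger_force: 98.0
```

Call:
send_rows --motion '[[[0.7,-0.1,0,0],[1.4,-0.1,0,0]]]'

```text
time_s: 8.55
tcp_pos: [505.0, -3.5, 86.4]
tcp_rot: [3.141, 0.001, -0.232]
wrist_force: [-3.3, -0.3, 0.3]
width: 13.0
finger_force: 98.1
```

Call:
send_rows --motion '[[[0.5,0,0,0],[1,-0.1,0,0]]]'

```text
time_s: 8.72
tcp_pos: [505.7, -3.7, 86.3]
tcp_rot: [3.141, 0.001, -0.232]
wrist_force: [-4.9, 0.1, 2.2]
width: 12.9
finger_force: 98.3
```

Call:
send_rows --motion '[[[0.4,0,0,0],[0.8,-0.1,0,0]]]'

```text
time_s: 8.88
tcp_pos: [506.2, -3.7, 86.3]
tcp_rot: [3.141, 0.002, -0.232]
wrist_force: [-6.6, -0.8, 2.4]
width: 13.4
finger_force: 98.3
```

Call:
send_rows --motion '[[[0.3,0,0,0],[0.6,0,0,0]]]'

```text
time_s: 9.05
tcp_pos: [506.5, -3.8, 86.2]
tcp_rot: [3.141, 0.002, -0.232]
wrist_force: [-6.1, 0.4, 1.9]
width: 13.4
finger_force: 98.4
```

Call:
send_rows --motion '[[[0.4,0,0,0],[0.8,0,0,0],[0.8,0,0,0]]]'

```text
time_s: 9.3
tcp_pos: [507.0, -3.8, 86.1]
tcp_rot: [3.141, 0.003, -0.232]
wrist_force: [-6.4, 0.2, 2.9]
width: 13.3
finger_force: 98.4
```

Call:
send_rows --motion '[[[0.4,0,0,0],[0.8,0,0,0],[0.8,0,0,0]]]'

```text
time_s: 9.55
tcp_pos: [507.5, -3.8, 86.0]
tcp_rot: [3.14, 0.003, -0.232]
wrist_force: [-7.1, -0.1, 3.7]
width: 13.0
finger_force: 98.4
```

```bash
python3 - <<'E'
from h import *
im=eyes.read_camera('side');np.save('pics/s5.npy',im)
c=im[175:250,245:345,::-1]
cv2.imwrite('pics/g5.png',cv2.resize(c,None,fx=8,fy=8,interpolation=cv2.INTER_CUBIC)[:600,:800])
E
```

```text
(no output)
```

View pics/g5.png

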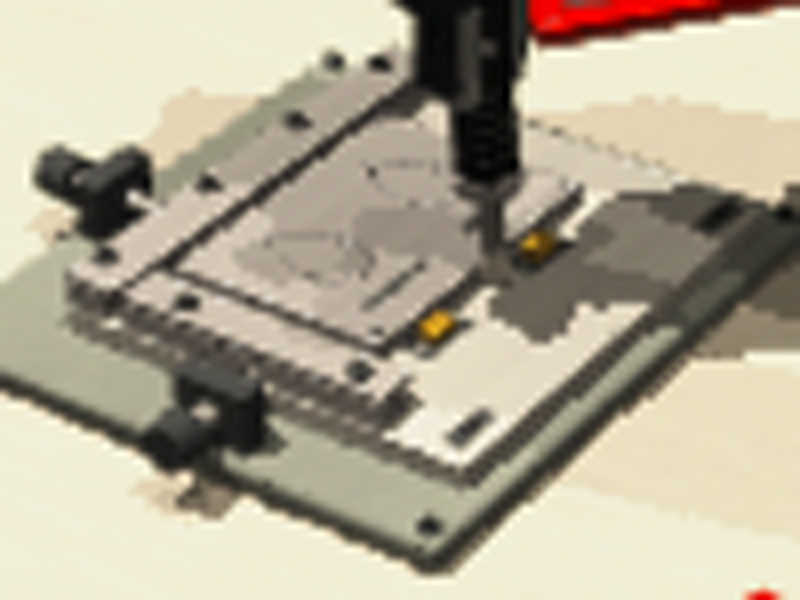

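Both brass catches are up, yellow at (437,325) and (540,243), and the plate is flush under the rail lip. Next I back off, lift over and come down behind the -y edge.

Call:
send_rows --motion '[[[-3,0.2,0,0],[-8,0.6,0,0],[-8,0.6,20,0],[-8,0.6,45,0],[0,-20,45,0],[15,-45,45,0],[30,-70,45,0],[39,-89,45,0]]]'

```text
time_s: 10.27
tcp_pos: [551.5, -95.1, 132.7]
tcp_rot: [-3.141, -0.006, -0.233]
wrist_force: [0.4, -0.3, -0.4]
width: 13.4
finger_force: 98.0
```

Call:
send_rows --motion '[[[0,0,0,0],[0,0,0,0],[0,0,0,0]]]'

```text
time_s: 10.52
tcp_pos: [548.8, -91.9, 131.6]
tcp_rot: [-3.141, -0.002, -0.232]
wrist_force: [0.0, -0.0, -0.8]
width: 13.1
finger_force: 98.0
```

```bash
cat > look.py <<'E'
from h import *
for n in('side','top'):
    im=eyes.read_camera(n);h=cv2.cvtColor(im,cv2.COLOR_RGB2HSV)
    m=cv2.inRange(h,(15,150,70),(32,255,255))
    q=proj(n,[[540,0,30]])[0].astype(int);k=np.zeros_like(m);x0,y0=q-70;k[y0:y0+140,x0:x0+140]=1
    N,_,st,ce=cv2.connectedComponentsWithStats(m*k)
    for i in range(1,N):
        if 3<=st[i,4]<80:
            P=onz(n,[ce[i]],27)[0];d=P[:2]-[543.2,-7.7];c,s=np.cos(-.075),np.sin(-.075)
            print(n,st[i,4],ce[i].round(1),P.round(1),'base',np.round([c*d[0]+s*d[1],-s*d[0]+c*d[1]],1))
s=r.get_state();print({k:np.round(s[k],2) for k in('time_s','tcp_pos','wrist_force','width')})
E
python3 look.py
```

```text
side 3 [303. 136.] [ 751.4 -406.8   27. ] base [ 237.5 -382.4]
side 31 [296.5 144.3] [ 735.4 -335.9   27. ] base [ 216.2 -312.8]
side 12 [311.8 205.1] [498.  -24.8  27. ] base [-43.8 -20.4]
side 13 [298.8 215.5] [502.5  35.5  27. ] base [-43.8  40. ]
{'time_s': np.float64(10.62), 'tcp_pos': array([548.31, -91.27, 131.56]), 'wrist_force': array([ 0.18, -0.25, -0.96]), 'width': np.float64(13.12)}
```

Call:
send_rows --motion '[[[0,0,-20,0],[0,0,-40,0],[0,0,-45,0],[0,0,-45,0],[0.2,3,-45,0],[0.5,6,-45,0],[0.7,9,-45,0],[0.8,11,-45,0]]]'

```text
time_s: 11.28
tcp_pos: [549.6, -80.9, 87.3]
tcp_rot: [-3.141, -0.001, -0.232]
wrist_force: [0.3, -0.5, -0.8]
width: 12.9
finger_force: 98.1
```

Call:
send_rows --motion '[[[0.1,1.5,0,0],[0.2,3,0,0],[0.3,4.5,0,0],[0.5,6,0,0],[0.6,7.5,0,0],[0.7,9,0,0]]]'

```text
time_s: 11.78
tcp_pos: [549.7, -72.6, 86.4]
tcp_rot: [3.142, 0.0, -0.232]
wrist_force: [-0.0, 0.1, -0.1]
width: 13.1
finger_force: 98.1
```

Call:
send_rows --motion '[[[0.1,1.4,0,0],[0.2,2.8,0,0],[0.3,4.2,0,0],[0.4,5.6,0,0]]]'

```text
time_s: 12.12
tcp_pos: [549.8, -68.0, 86.3]
tcp_rot: [3.14, 0.0, -0.233]
wrist_force: [-0.8, -3.5, -0.2]
width: 13.2
finger_force: 98.3
```

Call:
send_rows --motion '[[[0.1,1.4,0,0],[0.2,2.8,0,0],[0.3,4.2,0,0],[0.4,5.6,0,0]]]'

```text
time_s: 12.45
tcp_pos: [550.4, -61.5, 86.4]
tcp_rot: [3.141, 0.0, -0.232]
wrist_force: [-0.8, -2.7, -0.1]
width: 13.1
finger_force: 98.3
```

Call:
send_rows --motion '[[[0.1,1.3,0,0],[0.2,2.6,0,0],[0.3,3.9,0,0],[0.4,5.2,0,0]]]'

```text
time_s: 12.78
tcp_pos: [550.8, -56.1, 86.4]
tcp_rot: [3.142, 0.0, -0.232]
wrist_force: [-0.8, -2.9, -0.7]
width: 13.2
finger_force: 98.3
```

Call:
send_rows --motion '[[[0.1,1,0,0],[0.2,2,0,0],[0.2,3,0,0]]]'

```text
time_s: 13.03
tcp_pos: [551.1, -53.2, 86.4]
tcp_rot: [3.142, 0.0, -0.232]
wrist_force: [-0.0, -2.5, -0.6]
width: 13.3
finger_force: 98.3
```

Call:
send_rows --motion '[[[0.1,0.8,0,0],[0.1,1.6,0,0]]]'

```text
time_s: 13.2
tcp_pos: [551.1, -51.8, 86.4]
tcp_rot: [3.141, 0.0, -0.232]
wrist_force: [-1.5, -4.2, 0.4]
width: 12.8
finger_force: 98.5
```

Call:
send_rows --motion '[[[0,0.6,0,0],[0.1,1.2,0,0]]]'

```text
time_s: 13.37
tcp_pos: [551.0, -51.3, 86.4]
tcp_rot: [3.141, 0.0, -0.233]
wrist_force: [-2.4, -5.0, 0.8]
width: 13.1
finger_force: 98.7
```

Call:
send_rows --motion '[[[0,0.5,0,0],[0.1,1,0,0]]]'

```text
time_s: 13.53
tcp_pos: [551.0, -50.9, 86.3]
tcp_rot: [3.14, 0.0, -0.233]
wrist_force: [-1.5, -6.3, 0.3]
width: 13.7
finger_force: 99.0
```

```bash
python3 look.py
```

```text
side 3 [309. 198.] [522.7 -52.4  27. ] base [-17.1 -46.1]
side 12 [311.8 205.1] [498.  -24.8  27. ] base [-43.8 -20.4]
side 13 [298.8 215.5] [502.5  35.5  27. ] base [-43.8  40. ]
{'time_s': np.float64(13.63), 'tcp_pos': array([551.  , -50.89,  86.34]), 'wrist_force': array([-1.21, -6.06, -0.39]), 'width': np.float64(13.05)}
```

Call:
send_rows --motion '[[[0,0.5,0,0],[0.1,1,0,0],[0.1,1,0,0]]]'

```text
time_s: 13.88
tcp_pos: [551.0, -50.4, 86.4]
tcp_rot: [3.139, 0.0, -0.233]
wrist_force: [-1.9, -7.2, 0.3]
width: 13.2
finger_force: 99.2
```

Call:
send_rows --motion '[[[0,-3,0,0],[-0.5,-8,0,0],[-1,-14,0,0],[-1,-14,15,0],[-1,-14,40,0],[-20,-24,55,0],[-40,-34,55,0],[-40,-34,55,0]]]'

```text
time_s: 14.55
tcp_pos: [508.9, -84.3, 142.1]
tcp_rot: [3.141, 0.0, -0.235]
wrist_force: [-1.4, 0.6, -1.1]
width: 12.8
finger_force: 97.9
```

```bash
python3 look.py; python3 - <<'E'
from h import *
s=eyes.read_camera('side');t=eyes.read_camera('top')
a=cv2.resize(s[170:245,245:345,::-1],(400,300),interpolation=cv2.INTER_CUBIC)
P=proj('top',[[530,-20,25]])[0].astype(int)
b=cv2.resize(t[P[1]-38:P[1]+37,P[0]-50:P[0]+50,::-1],(400,300),interpolation=cv2.INTER_CUBIC)
q=proj('side',[[522,-52,27]])[0].astype(int)
d=cv2.resize(s[q[1]-15:q[1]+15,q[0]-20:q[0]+20,::-1],(400,300),interpolation=cv2.INTER_CUBIC)
q=proj('side',[[510,-85,70]])[0].astype(int)
e=cv2.resize(s[q[1]-30:q[1]+30,q[0]-40:q[0]+40,::-1],(400,300),interpolation=cv2.INTER_CUBIC)
print(q)
cv2.imwrite('pics/g6.png',np.vstack([np.hstack([a,b]),np.hstack([d,e])]))
E
```

```text
side 3 [315. 136.] [ 714.  -427.5   27. ] base [ 201.8 -405.8]
side 12 [311.8 205.1] [498.  -24.8  27. ] base [-43.8 -20.4]
side 12 [299.  215.5] [502.1  35.5  27. ] base [-44.3  40. ]
top 5 [214.8 139.6] [783.  106.1  27. ] base [230.6 131.4]
{'time_s': np.float64(14.65), 'tcp_pos': array([511.45, -82.44, 141.73]), 'wrist_force': array([-0.3 , -0.64, -0.09]), 'width': np.float64(13.6)}
[318 180]
```

View pics/g6.png

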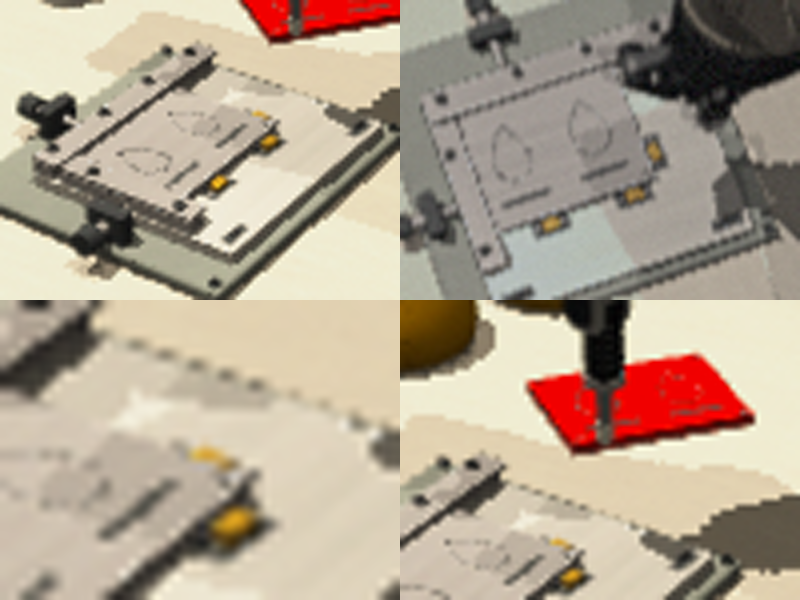

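All three catches show brass and are up (top view (655,150), (632,195), (550,222)), and the plate sits in the corner. Returning the stick to its stand.

Call:
send_rows --motion '[[[-1,20,0,0],[-3,55,0,0],[-6,93,0,0],[-8,131,0,0],[-11,169,0,0],[-13,207,0,0],[-16,245,0,0],[-18,280,0,0]]]'

```text
time_s: 15.42
tcp_pos: [493.1, 201.3, 141.2]
tcp_rot: [-3.14, 0.0, -0.23]
wrist_force: [1.4, 0.1, -1.7]
width: 13.0
finger_force: 97.9
```

Call:
send_rows --motion '[[[-2,35,0,0],[-4,65,0,0],[-6,82,0,0],[-6,85,0,0],[-6,85,0,0],[-6,85,0,0],[-6,85,0,0],[-6,85,0,0]]]'

```text
time_s: 16.08
tcp_pos: [488.0, 280.9, 141.3]
tcp_rot: [3.141, -0.0, -0.235]
wrist_force: [-0.2, 0.3, -1.2]
width: 12.6
finger_force: 98.0
```

```bash
python3 - <<'E'
from h import *
s=r.get_state();p=s['tcp_pos'];print(s['time_s'],p,s['tcp_rot'])
im=eyes.read_camera('side')
q=proj('side',[p-[0,0,62.3],p-[0,0,24]]);print(q)
x,y=q[0].astype(int)
g=cv2.cvtColor(im,cv2.COLOR_RGB2GRAY)
for v in range(y-20,y+6): print(v,g[v,x-10:x+13].tolist())
E
```

```text
16.0833 [488.02450775 280.92189418 141.2842435 ] [ 3.14081249e+00 -1.51968361e-04 -2.34530455e-01]
[[244.89614906 252.86995823]
 [243.45328216 238.44724352]]
232 [221, 221, 221, 185, 62, 10, 15, 11, 13, 23, 21, 12, 7, 20, 69, 209, 220, 220, 220, 220, 220, 222, 222]
233 [220, 221, 221, 192, 71, 14, 11, 12, 27, 21, 8, 10, 21, 14, 96, 208, 220, 221, 220, 220, 220, 219, 218]
234 [219, 219, 220, 220, 98, 21, 16, 13, 9, 5, 18, 21, 9, 12, 31, 172, 218, 220, 221, 221, 221, 220, 219]
235 [219, 217, 217, 218, 94, 17, 9, 11, 19, 21, 13, 9, 18, 22, 46, 207, 221, 222, 222, 220, 220, 220, 220]
236 [219, 219, 219, 218, 134, 39, 20, 16, 8, 8, 8, 19, 20, 9, 8, 175, 216, 218, 218, 219, 220, 221, 220]
237 [220, 221, 220, 219, 145, 42, 5, 15, 16, 23, 25, 11, 6, 11, 22, 141, 213, 220, 219, 219, 218, 219, 220]
238 [222, 223, 221, 220, 196, 93, 21, 7, 9, 10, 8, 7, 13, 43, 79, 106, 214, 222, 221, 219, 219, 219, 219]
239 [221, 221, 221, 221, 195, 158, 65, 24, 12, 6, 7, 23, 44, 80, 81, 101, 212, 222, 222, 222, 221, 221, 221]
240 [222, 221, 222, 223, 169, 127, 88, 84, 44, 26, 30, 77, 82, 76, 66, 141, 214, 220,
[... 1315 characters left out ...]
221, 222, 222, 222, 219, 219, 217, 182, 114, 92, 89, 92, 182, 218, 221, 221, 237, 240, 239, 241, 241]
253 [221, 223, 221, 220, 219, 220, 220, 219, 219, 219, 137, 100, 94, 130, 202, 218, 219, 220, 220, 238, 240, 241, 241]
254 [220, 220, 221, 220, 219, 220, 220, 220, 220, 219, 193, 165, 144, 177, 182, 196, 215, 218, 220, 239, 242, 241, 241]
255 [219, 219, 221, 220, 220, 220, 220, 220, 221, 216, 206, 201, 185, 182, 181, 179, 190, 208, 218, 238, 241, 241, 241]
256 [221, 219, 219, 220, 221, 220, 220, 216, 214, 188, 155, 173, 179, 179, 180, 167, 177, 179, 203, 234, 238, 239, 240]
257 [221, 221, 221, 220, 219, 219, 214, 180, 137, 129, 129, 130, 155, 163, 164, 163, 164, 163, 163, 182, 220, 237, 240]
```

The tip is within about 1 mm of where it should be. I'm lowering it in stages while watching the force.

Call:
send_rows --motion '[[[-1,1,0,0],[-1,1,-12,0],[-1,1,-24,0],[-1,1,-32,0],[-1,1,-36,0],[-1,1,-40,0],[-1,1,-40,0]]]'

```text
time_s: 16.72
tcp_pos: [485.9, 283.2, 100.2]
tcp_rot: [3.14, 0.001, -0.232]
wrist_force: [0.4, -0.6, -1.0]
width: 12.9
finger_force: 97.9
```

Call:
send_rows --motion '[[[0,0,-3,0],[0,0,-6,0],[0,0,-6,0]]]'

```text
time_s: 16.97
tcp_pos: [486.4, 283.5, 95.1]
tcp_rot: [3.141, 0.0, -0.232]
wrist_force: [-0.3, 0.1, 0.0]
width: 13.0
finger_force: 97.9
```

Call:
send_rows --motion '[[[0,0,-5,0],[0,0,-10,0],[0,0,-15,0],[0,0,-18,0],[0,0,-18,0]]]'

```text
time_s: 17.38
tcp_pos: [485.9, 283.2, 76.4]
tcp_rot: [3.14, 0.001, -0.232]
wrist_force: [0.4, -0.4, -0.7]
width: 13.2
finger_force: 97.9
```

Call:
send_rows --motion '[[[0,0,-1,0],[0,0,-2,0],[0,0,-2,0]]]'

```text
time_s: 17.63
tcp_pos: [486.5, 283.6, 75.4]
tcp_rot: [-3.142, -0.0, -0.232]
wrist_force: [0.5, -0.5, -1.6]
width: 13.2
finger_force: 97.9
```

Call:
send_rows --motion '[[[0,0,-1,0],[0,0,-1,0]]]'

```text
time_s: 17.8
tcp_pos: [486.7, 283.7, 74.5]
tcp_rot: [-3.141, -0.0, -0.232]
wrist_force: [0.2, 0.1, -0.3]
width: 13.3
finger_force: 98.1
```

Call:
send_rows --motion '[[[0,0,0,0],[0,0,0,0],[0,0,0,0],[0,0,0,0],[0,0,0,0]]]' --gripper 0.5

```text
time_s: 18.22
tcp_pos: [486.5, 283.6, 74.5]
tcp_rot: [-3.142, -0.0, -0.232]
wrist_force: [-0.3, -0.7, -0.8]
width: 42.5
finger_force: 0.0
```

Call:
send_rows --motion '[[[0,0,8,0],[0,0,25,0],[0,0,50,0],[0,0,85,0],[0,0,120,0],[0,0,120,0],[0,0,120,0]]]'

```text
time_s: 18.8
tcp_pos: [487.8, 284.5, 197.3]
tcp_rot: [-3.138, -0.004, -0.232]
wrist_force: [0.3, -0.2, -1.3]
width: 42.7
finger_force: 0.0
```

```bash
python3 look.py; python3 - <<'E'
from h import *
im=eyes.read_camera('side');g=cv2.cvtColor(im,cv2.COLOR_RGB2GRAY);o=cv2.cvtColor(np.load('pics/side0.npy'),cv2.COLOR_RGB2GRAY)
print(proj('side',[[486,282,12],[486,282,100]]))
for v in range(240,270,3): print(v,o[v,236:254].tolist(),g[v,236:254].tolist())
E
```

```text
side 10 [311.5 205. ] [499.  -24.7  27. ] base [-42.8 -20.3]
side 12 [299.  215.5] [502.1  35.5  27. ] base [-44.3  40. ]
{'time_s': np.float64(18.9), 'tcp_pos': array([486.1 , 283.12, 194.14]), 'wrist_force': array([ 0.34, -0.19, -0.47]), 'width': np.float64(42.56)}
[[247.72399851 277.22215264]
 [244.57328956 245.60744703]]
240 [231, 232, 232, 232, 231, 231, 231, 231, 230, 231, 231, 230, 230, 230, 230, 231, 231, 231] [220, 221, 220, 219, 217, 217, 219, 218, 218, 217, 218, 218, 217, 218, 218, 218, 219, 220]
243 [230, 231, 230, 231, 231, 231, 231, 231, 230, 231, 231, 231, 231, 230, 230, 229, 231, 230] [218, 217, 218, 219, 218, 218, 219, 219, 220, 221, 220, 219, 219, 218, 217, 217, 218, 218]
246 [231, 231, 230, 230, 226, 141, 125, 182, 191, 192, 186, 117, 40, 108, 221, 231, 230, 230] [219, 218, 218, 218, 212, 208, 196, 187, 185, 186, 184, 125, 151, 204, 221, 222, 221, 237]
249 [229, 230, 230, 230, 110, 19, 11, 15, 18, 21, 15, 7, 7, 8, 102, 223, 230, 230] [215, 216, 217, 182, 64, 14, 19, 24, 31, 25, 17, 13, 7, 6, 180, 235, 239, 238]
252 [231, 232, 232, 231, 153, 56, 19, 10, 9, 8, 8, 6, 
[... 217 characters left out ...]
18, 14, 17, 20, 10, 16, 15, 8, 22, 215, 236, 238]
258 [231, 231, 228, 226, 183, 76, 17, 9, 33, 54, 24, 16, 9, 18, 13, 108, 161, 166] [219, 219, 216, 213, 143, 45, 17, 34, 20, 15, 10, 19, 11, 6, 17, 123, 157, 159]
261 [171, 166, 166, 141, 136, 87, 34, 15, 8, 15, 17, 10, 11, 17, 7, 41, 75, 81] [163, 159, 160, 156, 119, 57, 20, 12, 34, 59, 22, 9, 10, 17, 20, 48, 66, 69]
264 [165, 166, 164, 164, 166, 149, 137, 83, 47, 19, 9, 7, 16, 45, 91, 74, 70, 78] [160, 158, 158, 138, 135, 120, 84, 52, 20, 14, 13, 8, 12, 32, 60, 78, 70, 68]
267 [163, 163, 164, 163, 164, 164, 125, 99, 86, 72, 69, 68, 65, 76, 83, 155, 108, 156] [159, 158, 158, 158, 158, 114, 93, 105, 118, 139, 135, 133, 71, 58, 75, 85, 87, 86]
```

Call:
send_rows --motion '[[[0,0,0,0],[0,0,0,0],[0,0,0,0],[0,0,0,0],[0,0,0,0],[0,0,0,0]]]'

```text
time_s: 19.45
tcp_pos: [486.4, 283.6, 194.2]
tcp_rot: [3.141, 0.0, -0.232]
wrist_force: [-1.4, -0.1, -1.1]
width: 42.8
finger_force: 0.0
```

```bash
python3 -c "
from station import order
print(order.close_job())"
```

```text
the job is handed in; nothing more can be done
None
```

I handed the job in at about 19.5 s (no verdict returned): the pictures showed the plate against rail and stop with all three catches up, the strongest push was about 7 N, and the stick is back in its stand, released.

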